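Seat a lacquer plaque and hold the sprung motif pointer at its mark

ROBOT

A 6-joint arm with a two-finger parallel gripper is mounted at the origin on the work surface. World frame = base frame: x ahead of the robot, y to its left, z up, the work surface at z = 0. Lengths are in m, angles in rad, forces in N, time in s.
With the tool pointing down it reaches from about 0.35 to 0.85 m from the base axis. Payload 8.1 kg.
Tool frame: the origin (TCP) lies at the very end of the fingers, on their centre line; the grasp point (between the pads) lies 19 mm behind it; z points along the fingers, y is the direction in which the jaws open and shut (so a half turn about z gives the same grasp; the last joint's range is limited). The gripper opens to 93 mm and grips with 3 to 60 N. Pads are 15 mm wide; open, the fingers measure 128 mm over their backs; the gripper's body (75 mm by 188 mm) begins 65 mm behind the grasp point.
Start: joints at [-1.262, 0.13, 1.488, -0, 1.523, -0.085], TCP at [0.23, -0.554, 0.219] pointing down, gripper open.
Joint ranges: [-2.96, 2.96], [-0.89, 2.26], [0.02, 2.5], [-1.34, 4.48], [0, 2.73], [-2.66, 2.66]. Speed limits (rad/s): [2.39, 2.39, 2.79, 3.14, 3.14, 3.14].

INTERFACE

Orientations are given as a rotation vector (axis times angle).
In Python, from plant import robot gives the robot as it stands.
- The arm moves only by the tool jog_arm, never from a script. Its argument "commands" is a list of rows, each a list of 3 entries, a list of its own where there are three numbers: the shift along the world's x, y, z scaled (see below), then the turn, a rotation vector about the world's x, y, z scaled (see below), then the closure, from -1 (fully open) to 1 (shut), so that 0 is half open. In form: [[[tx, ty, tz], [ax, ay, az], hand], ...]. A call has 1 to 10 rows; each row is the pose to reach, as a shift and turn from the pose measured when the call began, turning the shorter way round; what a row does not reach only later rows make up. The controller multiplies each number of a shift by 0.6 m and each number of a turn by 2 pi rad. A row lasts 1/8 s, in which the tool goes at most 62.5 mm and 10.7 degrees, less where a joint would pass 70% of its speed; a pose out of reach is approached as far as the arm can. A call with a number of a shift or a turn outside -1 to 1 is refused whole. A call with a gripper value outside its range is refused whole. The fingers move at their own pace and stop on an object; "newtons" is the grip in N (left out, the last holds). Time passes only in rows, so rows that repeat a pose let the fingers close. It gives the time, the measured TCP pose, the force and the opening at its end, in the units of the state.
- robot.read_state(): the state, without advancing time (a new reading comes with each control period).
- robot.read_camera(name): name is "side" or "top"; returns a dict with "pixels" (400x640x3 uint8, red, green, blue), "fovy" (degrees; the focal length in pixels is half the picture's height over the tangent of half this angle, whatever the lens; pixels are square), "cx", "cy" (the principal point, pixels), "rvec" (rotation vector, rad) and "tvec" (3), from world to camera coordinates, as OpenCV has them. Camera axes: x right, y down, z forward; pixel columns grow to the right and rows downward; lengths in m; the calibration is good to about 2 mm. A picture is of the moment at which its call begins. There is no depth.
- robot.close_job(): hands the job in, once; it reports no verdict.
Trained networks look in the newest picture that a camera, given by its name, has taken for a name from the list of things; names that differ only in an ending like _2 or _b are one class to them, and where a whole thing is asked for, a point or a joint stands for the part that bears it (a point fixed in the world has none). Each returns a list of dicts, best first, with "p" (0 to 1); they miss things now and then, are a little off and sometimes report something else, mostly with a low value. They report only what shows in the picture. A call takes as long as a camera call. They do not tell look-alikes from the thing itself.
- robot.trace(camera, name): "pixels" (400x640 bool, what is visible of it) and "uv" ([column, row] in pixels, amid what is visible of it).
The state is a dict: "t": time; "q": joint angles; "dq": joint speeds; "joint_torque": joint torques, N m; "tool_pos": TCP position; "orientation": TCP orientation; "force": force on the tool from outside, world axes, zero at the start; "wrist_torque": the same for the moment, N m; "opening": finger opening in m.
Only numpy, scipy, OpenCV 4.12 (cv2) and the standard library are available. Lean on these libraries where they do the work, as an engineer would, in place of code of your own. Each camera call takes 0.05 s, during which the arm holds its last target.

TASK

Lay the loose tabbed lacquer plaque, chalk cross up, in the nest of the wooden gauge so that its tab sits in the gap of the nest and it lies flat and fully down; set it down and let go of it, do not drop it. Then take the upright knob of the gauge's sprung telescoping rod, pull the rod straight out over the plaque until the dark ring on the rod stands right at the mouth of its tube, and finish while still holding the knob there against the spring for the painter. Leave the jar, the brush and the square tile where they are.

Things in the scene. Friction and masses are not known exactly. Their poses are not given: they have to be found in the camera images.
- plaque_mid (a point): Centre (half-way up) of the loose black lacquered wooden plaque: 84 mm long (its x), 60 mm wide (its y), 16 mm thick (its z, up); a tab 22 mm wide, 10 mm thick, flush with the underside, stands out 15 mm from the middle of the short end at +x. About 90 g. It lies flat on the table, chalk cross up; grasp it across its 60 mm width.
- plaque_tab (a point): Point over the tab of the plaque, 49 mm along the plaque's x from its centre, at the plaque's half height.
- plaque: The plaque itself; origin at the centre of its underside, axes as for plaque_mid.
- nest (a point): Where the plaque's centre must lie in the nest of the fixed gauge, 16 mm above the table. x: level, the way the rod pulls out; the plaque's x goes along it; z up. Seat: top of the 8 mm base board (110 mm wide), ringed by fences 8 mm high, 8 mm thick, 2.5 mm play all round. The middle 55 mm of each long side is open for fingers; only the +x end fence has a gap (28 mm) for the tab.
- tube_mouth (a point): Centre of the tube's mouth, where the rod comes out: 150 mm from the nest's centre along the nest's -x, 60 mm above the table. The tube (24 mm thick, 29 mm at its end collar) runs 114 mm back from here along the nest's -x.
- rod (a joint): How far the telescoping rod (10 mm aluminium) is pulled out, in m: 0 fully in (start), stop at 0.100. The middle of its 4 mm wide dark ring, hidden in the tube at the start, is at the tube mouth at 0.080. The inner spring pulls back with about 5 N at 0 and 10 N at 0.080; let go, the rod slides back in.
- knob (a point): Upright round wooden knob on the rod, 20 mm thick, 40 mm high; origin at its centre, 85 mm above the table; its x is the nest's x. Rod in: 35 mm before the tube mouth, 115 mm from the nest's centre. The rod's centre line runs 25 mm below this centre, goes on 35 mm past the knob and ends in a nib 18 mm down, which at the mark is over the plaque's centre, 15 mm above it.
- jar: Bystander: glass jar with white cap, 60 mm in diameter, 55 mm high; origin under its centre.
- brush: Bystander: brush with dark wooden handle, 190 mm long, lying on the table.
- tile: Bystander: square black lacquer tile, 80 x 80 x 10 mm, no tab; origin under its centre.
Things that resemble listed ones, but are neither listed nor needed, are in the scene too. What is shaped like the plaque but blue or red is not meant.

How it is judged:
On the way, in this order (a step that is already met when the one before it is completed fails the run):
1. the plaque lies flat in the nest, tab in the gap, let go of (horizontal distance between plaque_mid and nest below 0.006 m and z of plaque_mid in the frame of nest between -0.003 and 0.002 m and x of plaque_tab in the frame of nest above 0.04 m and angle between plaque_mid's own z axis and vertical below 0.05 rad and contact force between the fingers and plaque below 0.1 N and linear speed of plaque below 0.02 m/s), for 0.2 s.
2. the rod is pulled to its ring and held by the knob (value of joint rod between 0.075 and 0.085 m and contact force between the fingers and rod above 3 N), for 0.3 s.
At the end, for the whole second after the job is handed in: Plaque at rest in the nest, untouched, clear of the rod: centre within 6 mm, seated height within 2 mm, tab at the gap, tilt under 0.05 rad. Rod still at 80 mm plus or minus 5 mm (ring at the tube mouth), the fingers holding the knob with over 3 N against the spring (all of step 1 and all of step 2 and velocity of joint rod between -0.01 and 0.01 m/s and contact force between plaque and rod below 0.2 N); the arm keeps its last pose, push and grip.
It fails at once if the plaque is dropped (out of the fingers with its centre more than 45 mm above the table) (height (world z) of plaque_mid above 0.045 m and contact force between the fingers and plaque below 0.05 N).
It fails at once if the jar is moved by more than 20 mm (distance of jar from where it was at the start of the episode above 0.02 m).
It fails at once if the brush is moved by more than 20 mm (distance of brush from where it was at the start of the episode above 0.02 m).
It fails at once if the tile is moved by more than 20 mm (distance of tile from where it was at the start of the episode above 0.02 m).
It also fails if it takes over 45 s, if anything falls off the work surface, if the arm or the gripper's body presses on something with over 40 N, if the wrist force passes 120 N, or if a joint passes its speed limit or range.

## Working session

There is one attempt and no reset: what is moved stays moved. The work goes in short steps, Python scripts to look and compute and a tool call to move; the robot and the scene stay as the last step left them, time stands still between calls to the robot, and variables do not carry over. Pictures are saved under pics/ and viewed, and the job is handed in when it is done.

Besides the shell and the picture viewer there is one more tool, called after "Request:" as name([rows], argument=value, ...), one row to a line, values as JSON. jog_arm: Moves the arm, as the interface text tells. Shifts and turns lie within -1 to 1; 1 stands for 0.6 m of shift or 2 pi rad of turn. Its arguments: {"type":"object","properties":{"commands":{"type":"array"},"newtons":{"type":"number"}},"required":["commands"]}

```bash
mkdir -p pics; ls; cat > h.py <<'E'
import numpy as np, cv2
from plant import robot
def shot(name,fn):
    c=robot.read_camera(name); 
    if fn: cv2.imwrite('pics/'+fn,c['pixels'][:,:,::-1])
    return c
def cam(c):
    R=cv2.Rodrigues(np.array(c['rvec'],float))[0]; t=np.array(c['tvec'],float).ravel()
    f=200/np.tan(np.radians(c['fovy'])/2); K=np.array([[f,0,c['cx']],[0,f,c['cy']],[0,0,1]])
    return K,R,t
def toplane(c,uv,z):
    K,R,t=cam(c); uv=np.atleast_2d(np.array(uv,float))
    d=(np.linalg.inv(K)@np.c_[uv,np.ones(len(uv))].T).T@R
    o=-R.T@t
    return o+d*((z-o[2])/d[:,2])[:,None]
def proj(c,P):
    K,R,t=cam(c); p=(K@(R@np.atleast_2d(P).T+t[:,None])).T
    return p[:,:2]/p[:,2:]
E
python3 - <<'E'
from h import *
for n in('top','side'):
    c=shot(n,n+'0.png'); print(n,c['fovy'],c['cx'],c['cy'],c['rvec'],c['tvec'])
    np.save(n+'0.npy',c,allow_pickle=True)
    for k in('plaque','plaque_mid','plaque_tab','rod','knob','tile','jar'):
        for d in robot.trace(n,k): print(n,k,round(d['p'],2),d['uv'],d['pixels'].sum())
print(robot.read_state())
E
```

```text
pics
top 46.94998199820878 323.6690293191828 195.98083031519417 [ 2.18553773 -2.19148838  0.13693636] [-0.07604196  0.56867425  1.01361423]
top plaque 0.86 [419.9, 224.9] 1070
top plaque 0.85 [410.3, 292.5] 1124
top plaque 0.69 [437.0, 160.2] 1001
top plaque 0.6 [355.7, 209.1] 1066
top plaque_mid 0.94 [357.7, 212.6] 1006
top plaque_mid 0.92 [412.4, 293.5] 1105
top plaque_mid 0.88 [436.5, 165.7] 1020
top plaque_mid 0.86 [422.6, 218.3] 1034
top plaque_tab 0.91 [437.9, 163.5] 1039
top plaque_tab 0.73 [409.9, 292.2] 1157
top plaque_tab 0.67 [353.6, 213.2] 1012
top plaque_tab 0.66 [425.1, 222.0] 1109
top plaque_tab 0.5 [341.8, 135.5] 1189
top rod 0.6 [233.2, 207.4] 162
top tile 0.79 [341.8, 134.4] 1205
top jar 0.86 [253.9, 119.8] 640
top jar 0.39 [243.2, 208.4] 7126
side 52.26038359525813 319.6873877669735 192.66280464353184 [ 0.46828754 -2.61960109  1.3486052 ] [0.49536892 0.22195569 0.82655925]
side plaque 0.94 [413.1, 191.2] 537
side plaque 0.8 [339.0, 199.6] 637
side plaque 0.73 [321.2, 162.8] 368
side plaque 0.55 [361.9, 173.7] 410
side plaque_mid 0.84 [320.5, 160.8] 394
side plaque_
[... 345 characters left out ...]
272.2, 194.1] 590
side jar 0.73 [224.8, 234.4] 729
{'t': 0.8, 'q': array([-1.26239704e+00,  1.30353459e-01,  1.48821165e+00,  3.86553326e-06,
        1.52299632e+00, -8.53874144e-02]), 'dq': array([ 0.00049615, -0.00045607, -0.00026047,  0.00183266,  0.00039299,
        0.00014084]), 'joint_torque': array([ 1.53876053e-04, -5.59695840e+01, -4.92024779e+01,  7.66928075e-02,
        2.24969216e-02, -1.44581554e-05]), 'tool_pos': array([ 0.23024331, -0.55407044,  0.21865664]), 'orientation': array([3.08086412e+00, 6.14563558e-01, 1.14859699e-05]), 'force': array([-0.43546939,  0.02701779,  0.36521595]), 'wrist_torque': array([0.03492642, 0.04012676, 0.01050212]), 'opening': 0.09312762967031925}
```

View pics/top0.png

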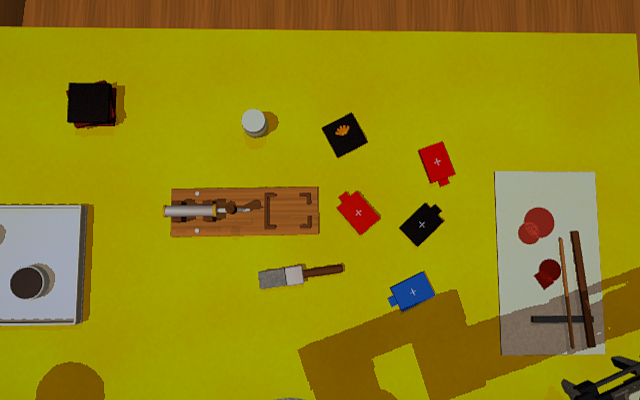

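View pics/side0.png

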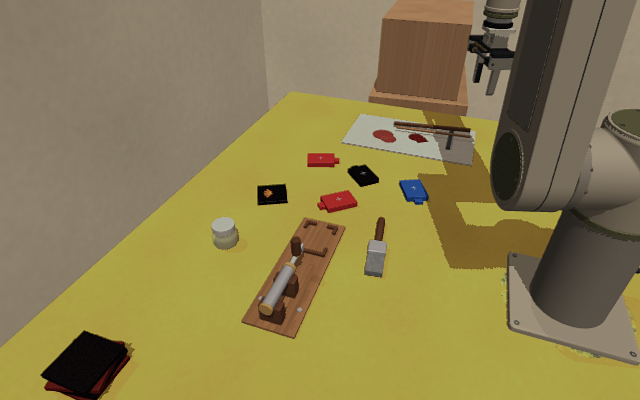

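```bash
python3 - <<'E'
import cv2
a=cv2.imread('pics/top0.png')
cv2.imwrite('pics/t1.png',cv2.resize(a[120:320,330:490],None,fx=3.75,fy=3,interpolation=cv2.INTER_CUBIC) if 0 else cv2.resize(a[120:320,320:480],None,fx=3,fy=3,interpolation=cv2.INTER_CUBIC))
cv2.imwrite('pics/t2.png',cv2.resize(a[90:290,150:310],None,fx=3,fy=3,interpolation=cv2.INTER_CUBIC))
E
```

```text
(no output)
```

View pics/t1.png

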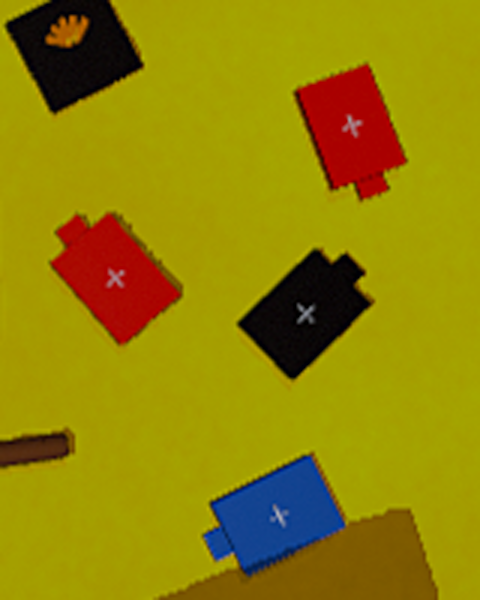

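View pics/t2.png

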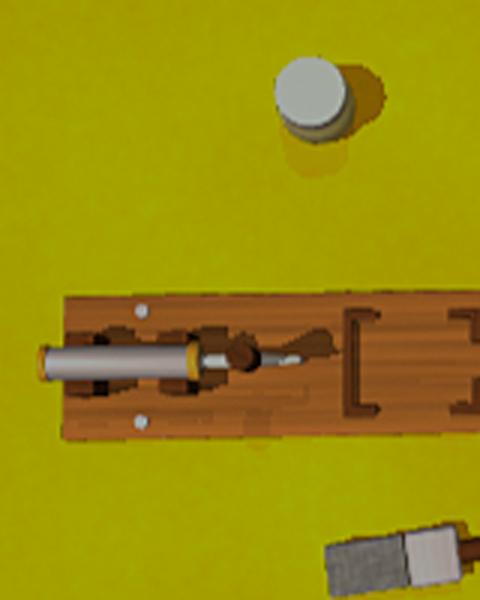

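```bash
python3 - <<'E'
import cv2
a=cv2.imread('pics/top0.png')
cv2.imwrite('pics/t3.png',cv2.resize(a[180:245,225:325],None,fx=8,fy=8,interpolation=cv2.INTER_CUBIC))
cv2.imwrite('pics/t4.png',cv2.resize(a[195:255,390:455],None,fx=9,fy=9,interpolation=cv2.INTER_CUBIC))
E
```

```text
(no output)
```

View pics/t3.png

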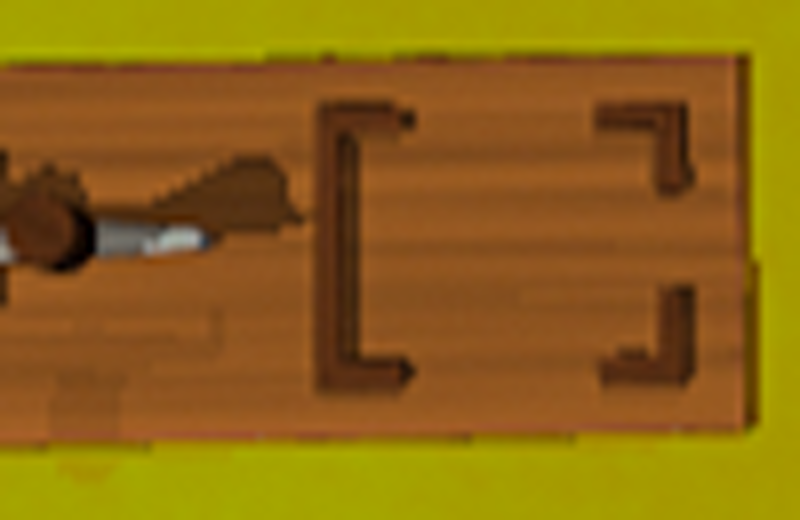

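View pics/t4.png

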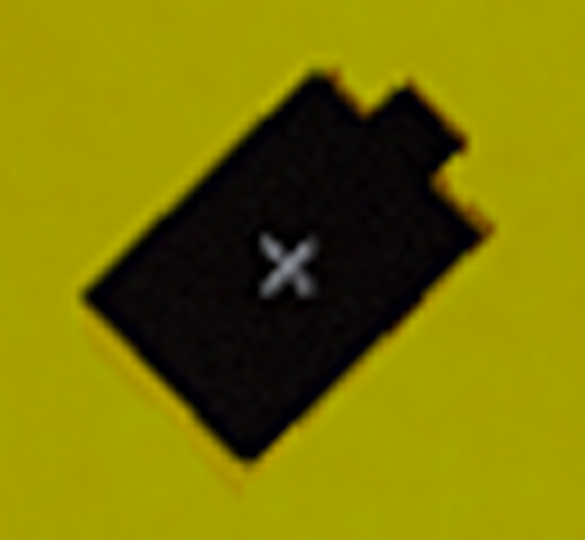

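```bash
cat > fit.py <<'E'
from h import *
from scipy.optimize import least_squares
c=np.load('top0.npy',allow_pickle=True).item(); s=np.load('side0.npy',allow_pickle=True).item()
def up(p,o,k): return (np.array(p,float)+.5)/k-.5+np.array(o)
K,R,t=cam(c); print('cam',-R.T@t); K2,R2,t2=cam(s); print('cam',-R2.T@t2)
# image right in world
print('axes',toplane(c,[[320,200],[420,200],[320,300]],0))
def fit(P,uv,x0):
    f=lambda x:(proj(c,tf(P,x))-uv).ravel()
    r=least_squares(f,x0); print('pose',r.x,'deg',np.degrees(r.x[2]),'res',np.abs(r.fun).reshape(-1,2).max(1).round(2)); return r.x
def tf(P,x):
    P=np.array(P,float); C,S=np.cos(x[2]),np.sin(x[2])
    return np.c_[x[0]+C*P[:,0]-S*P[:,1], x[1]+S*P[:,0]+C*P[:,1], P[:,2]]
# plaque, z in world
hx,hy=.042,.030
E
python3 - <<'E'
from fit import *
E
```

```text
cam [ 0.47149067 -0.0444723   1.06409838]
cam [0.27896949 0.68167182 0.65981394]
axes [[ 0.56171149 -0.06992164  0.        ]
 [ 0.56135726 -0.30352967  0.        ]
 [ 0.3335791  -0.0691345   0.        ]]
```

```bash
cat >> fit.py <<'E'
def plq():
    P=[[hx,hy,.016],[hx,-hy,.016],[-hx,hy,0],[-hx,-hy,0],[0,0,.016]]
    return fit(P,up([(322,70),(490,230),(82,295),(247,464),(287,267)],(390,195),9),[.52,-.28,-.75])
def nest():
    a,b=.0525,.0405; a2,b2=.0445,.0325
    P=[[-a,b,.016],[-a,-b,.016],[a,b,.016],[a,-b,.016],[-a2,b2,.016],[-a2,-b2,.016]]
    return fit(P,up([(316,102),(316,390),(688,102),(693,386),(337,130),(337,358)],(225,180),8),[.52,.03,-1.57])
E
python3 - <<'E'
from fit import *
p=plq(); n=nest()
import sys
def box(hx0,hx1,hy0,hy1,z0,z1): 
    return [[x,y,z] for x in(hx0,hx1) for y in(hy0,hy1) for z in(z0,z1)]
def draw(im,cc,P,x,col,k,o):
    uv=(proj(cc,tf(P,x))-o+.5)*k-.5
    for i in range(8):
        for j in range(i):
            if bin(i^j).count('1')==1: cv2.line(im,tuple(int(v) for v in uv[i].round()),tuple(int(v) for v in uv[j].round()),col,1)
for nm,cc,regs in(('t',c,[(225,180,100,70),(390,190,70,70)]),('s',s,[(235,210,120,130),(335,150,60,50)])):
    for i,(x0,y0,w,h) in enumerate(regs):
        k=int(min(800//w,600//h)); o=np.array([x0,y0])
        im=cv2.resize(cc['pixels'][y0:y0+h,x0:x0+w,::-1],None,fx=k,fy=k,interpolation=cv2.INTER_CUBIC)
        draw(im,cc,box(-.042,.042,-.03,.03,0,.016),p,(0,255,0),k,o)
        draw(im,cc,box(.042,.057,-.011,.011,0,.01),p,(255,255,0),k,o)
        draw(im,cc,box(-.0525,.0525,-.0405,.0405,.008,.016),n,(0,255,0),k,o)
        draw(im,cc,box(-.0445,.0445,-.0325,.0325,.008,.016),n,(255,255,0),k,o)
        draw(im,cc,box(-.125,-.105,-.010,.010,.065,.105),n,(0,255,255),k,o)
        draw(im,cc,box(-.264,-.15,-.012,.012,.048,.072),n,(0,0,255),k,o)
        draw(im,cc,box(-.1,.05,-.055,.055,.0,.008),n,(255,0,255),k,o)
        cv2.imwrite(f'pics/ov_{nm}{i}.png',im)
E
```

```text
cam [ 0.47149067 -0.0444723   1.06409838]
cam [0.27896949 0.68167182 0.65981394]
axes [[ 0.56171149 -0.06992164  0.        ]
 [ 0.56135726 -0.30352967  0.        ]
 [ 0.3335791  -0.0691345   0.        ]]
pose [ 0.50494239 -0.30273117 -0.79677005] deg -45.65156128449879 res [0.5  0.33 0.34 0.14 0.47]
pose [ 0.53753624  0.00537974 -1.56593059] deg -89.72121362086133 res [0.15 0.23 0.48 0.88 0.82 0.76]
```

View pics/ov_t0.png

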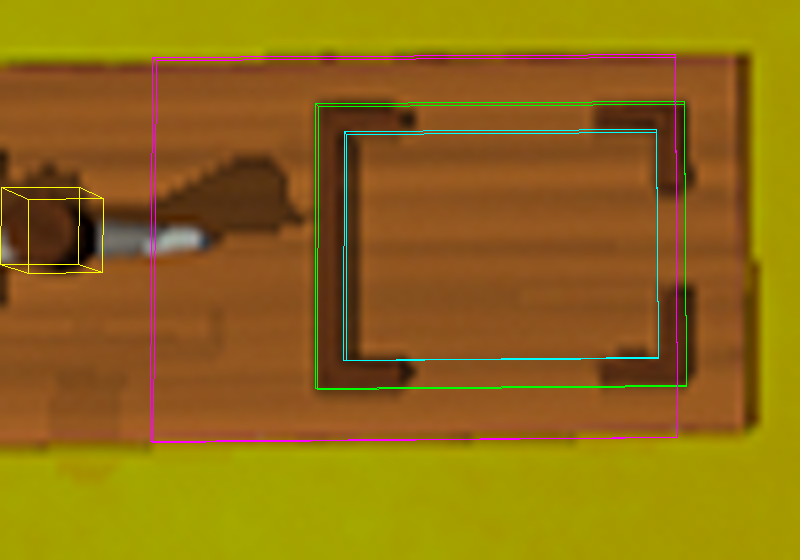

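View pics/ov_t1.png

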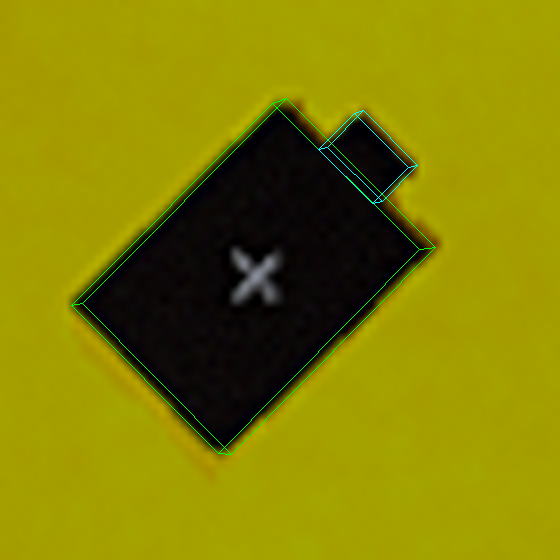

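View pics/ov_s0.png

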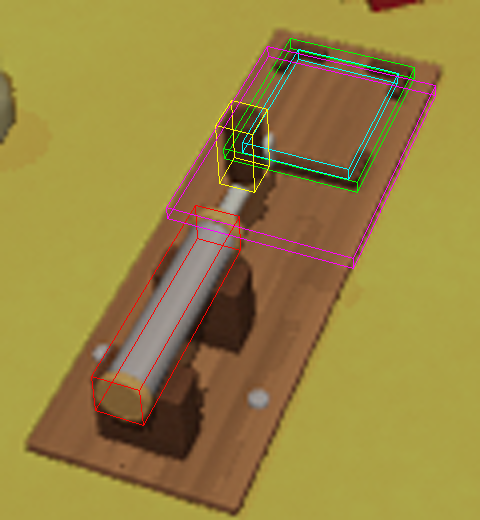

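View pics/ov_s1.png

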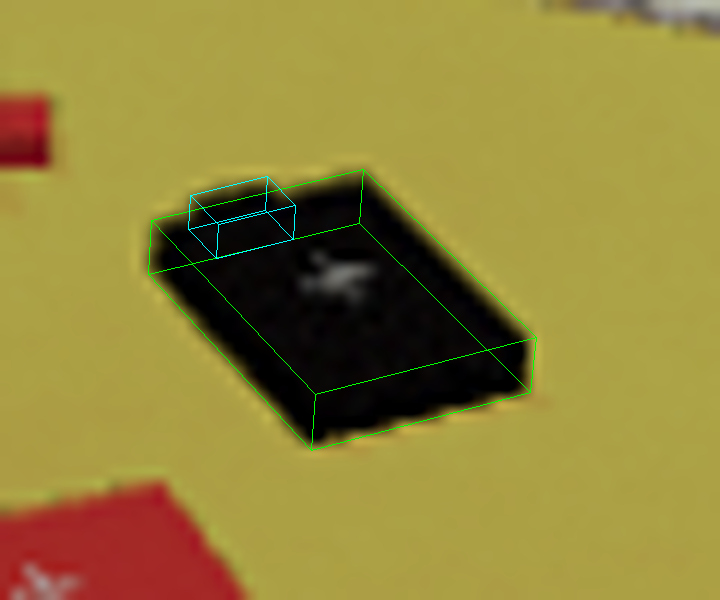

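The black plaque's cross is at (422, 225) in the top view with its tab up and to the right. The nest fences span columns 264–311 and rows 193–228, and the rod pulls toward image right (world −y). The overlays fit to about 1 px. Next I move above the plaque.

Request:
jog_arm([
  [[0.458,0.419,-0.2],[0,0,0.3106],-1],
  [[0.458,0.419,-0.2],[0,0,0.3106],-1],
  [[0.458,0.419,-0.2],[0,0,0.3106],-1],
  [[0.458,0.419,-0.2],[0,0,0.3106],-1],
  [[0.458,0.419,-0.2],[0,0,0.3106],-1],
  [[0.458,0.419,-0.2],[0,0,0.3106],-1],
  [[0.458,0.419,-0.2],[0,0,0.3106],-1],
  [[0.458,0.419,-0.2],[0,0,0.3106],-1],
  [[0.458,0.419,-0.2],[0,0,0.3106],-1],
  [[0.458,0.419,-0.2],[0,0,0.3106],-1],
], newtons=25)

```text
t: 2.05
tool_pos: [0.5052, -0.3025, 0.0987]
orientation: [1.319, 2.851, 0.0]
force: [-0.0, -0.2, -0.0]
opening: 0.0933
```

```bash
cat > st.py <<'E'
from h import *
def st(show=True):
    s=robot.read_state(); R=cv2.Rodrigues(np.array(s['orientation']))[0]
    print('t',round(s['t'],2),'pos',s['tool_pos'].round(4),'yaw_y',np.degrees(np.arctan2(R[1,1],R[0,1])).round(2),'z',R[:,2].round(4),'F',s['force'].round(2),'open',round(s['opening'],4),'q',s['q'].round(2))
    return s,R
if __name__=='__main__': st()
E
python3 st.py
```

```text
t 2.05 pos [ 0.5052 -0.3025  0.0987] yaw_y 40.37 z [ 0. -0. -1.] F [-0.02 -0.17 -0.04] open 0.0933 q [-0.63  0.19  1.65  0.    1.31 -1.33]
```

Request:
jog_arm([
  [[0,0,-0.05],[0,0,0.011],-1],
  [[0,0,-0.1],[0,0,0.011],-1],
  [[0,0,-0.14],[0,0,0.011],-1],
  [[0,0,-0.159],[0,0,0.011],-1],
  [[0,0,-0.159],[0,0,0.011],-1],
  [[0,0,-0.159],[0,0,0.011],-1],
])

```text
t: 2.8
tool_pos: [0.506, -0.3031, 0.0045]
orientation: [1.219, 2.894, -0.001]
force: [0.2, -0.3, 0.0]
opening: 0.0929
```

```bash
python3 - <<'E'
from st import *
st()
for n in('top','side'):
    c=shot(n,n+'1.png')
    x0,y0,w,h=(380,180,80,80) if n=='top' else (320,130,90,80)
    cv2.imwrite(f'pics/{n}1c.png',cv2.resize(c['pixels'][y0:y0+h,x0:x0+w,::-1],None,fx=6,fy=6,interpolation=cv2.INTER_CUBIC))
E
```

```text
t 2.8 pos [ 0.506  -0.3031  0.0045] yaw_y 44.32 z [ 0.0015 -0.001  -1.    ] F [ 0.19 -0.29  0.02] open 0.0929 q [-0.63  0.3   1.7   0.    1.14 -1.4 ]
```

View pics/side1c.png

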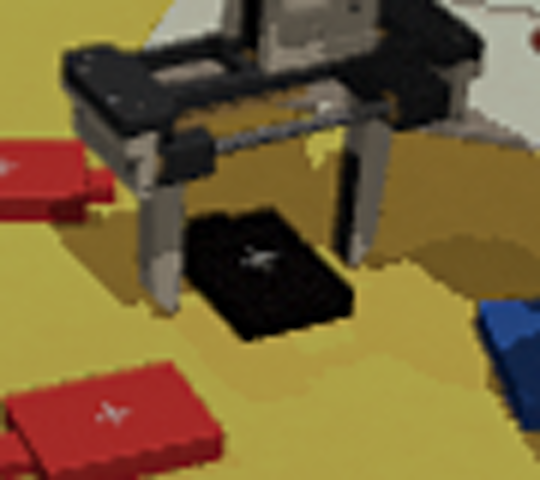

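View pics/top1c.png

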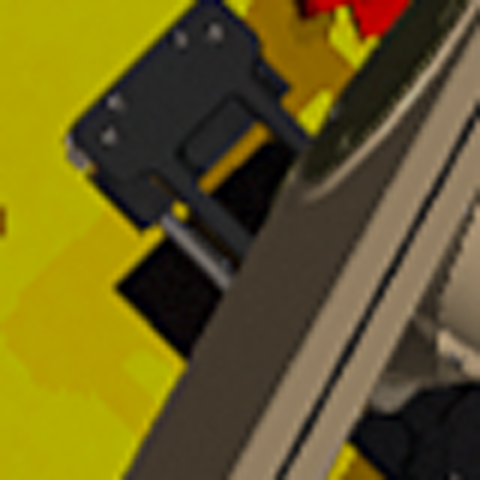

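The fingers straddle the plaque, with the cross midway between the tips in the side crop. I'll close on it.

Request:
jog_arm([
  [[-0.001,0,-0.002],[0,0,0],1],
  [[-0.001,0,-0.002],[0,0,0],1],
  [[-0.001,0,-0.002],[0,0,0],1],
  [[-0.001,0,-0.002],[0,0,0],1],
  [[-0.001,0,-0.002],[0,0,0],1],
  [[-0.001,0,-0.002],[0,0,0],1],
  [[-0.001,0,-0.002],[0,0,0],1],
  [[-0.001,0,-0.002],[0,0,0],1],
], newtons=30)

```text
t: 3.9
tool_pos: [0.5055, -0.3032, 0.0035]
orientation: [1.218, 2.893, -0.001]
force: [-0.6, 1.2, 1.3]
opening: 0.0598
```

```bash
python3 st.py
```

```text
t 3.9 pos [ 0.5055 -0.3032  0.0035] yaw_y 44.33 z [ 0.0018 -0.0013 -1.    ] F [-0.6   1.17  1.33] open 0.0598 q [-0.63  0.3   1.7   0.    1.13 -1.4 ]
```

Request:
jog_arm([
  [[0,0,0.03],[0,0,0],1],
  [[0,0,0.09],[0,0,0],1],
  [[0,0,0.144],[0,0,0],1],
  [[0.053,0.12,0.144],[0,0,-0.03],1],
  [[0.053,0.2,0.144],[0,0,-0.06],1],
  [[0.053,0.29,0.144],[0,0,-0.09],1],
  [[0.053,0.38,0.144],[0,0,-0.1224],1],
  [[0.053,0.46,0.144],[0,0,-0.1224],1],
  [[0.053,0.513,0.144],[0,0,-0.1224],1],
  [[0.053,0.513,0.144],[0,0,-0.1224],1],
])

```text
t: 5.15
tool_pos: [0.5375, 0.0068, 0.0911]
orientation: [2.211, 2.228, -0.0]
force: [-0.1, -0.2, -2.2]
opening: 0.0596
```

```bash
python3 - <<'E'
from st import *
st()
for n in('top','side'):
    c=shot(n,n+'2.png')
E
```

```text
t 5.15 pos [0.5375 0.0068 0.0911] yaw_y 0.45 z [ 0.0016 -0.0019 -1.    ] F [-0.09 -0.21 -2.21] open 0.0596 q [-0.08  0.06  1.8  -0.    1.28 -0.09]
```

View pics/side2.png

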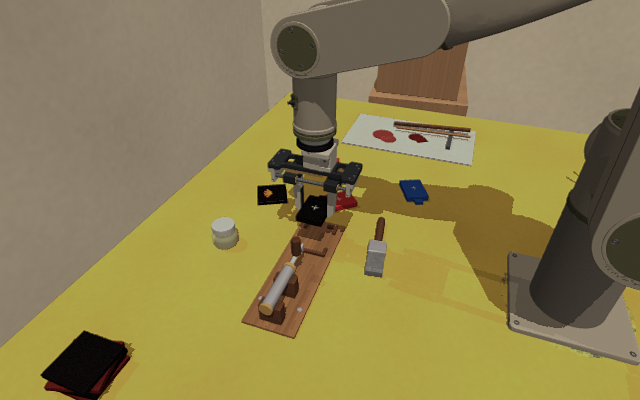

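View pics/top2.png

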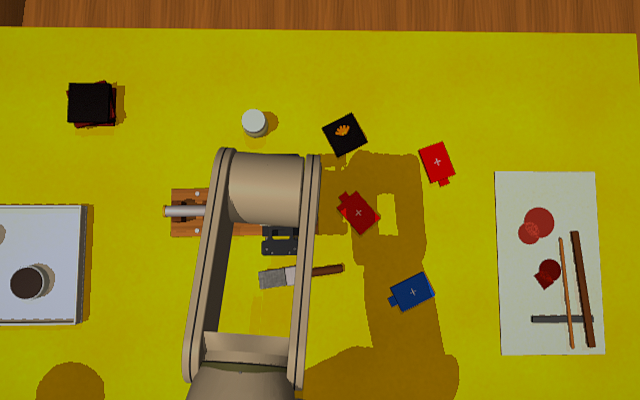

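Request:
jog_arm([
  [[0,-0.003,-0.04],[0,0,-0.0004],1],
  [[0,-0.0035,-0.08],[0,0,-0.0004],1],
  [[0,-0.0035,-0.105],[0,0,-0.0004],1],
  [[0,-0.0035,-0.105],[0,0,-0.0004],1],
  [[0,-0.0035,-0.105],[0,0,-0.0004],1],
])

```text
t: 5.88
tool_pos: [0.5383, 0.002, 0.0287]
orientation: [2.216, 2.222, -0.0]
force: [1.2, -0.8, -1.7]
opening: 0.06
```

```bash
cat > ov.py <<'E'
from st import *
def box(a,b,c,d,e,f): return [[x,y,z] for x in(a,b) for y in(c,d) for z in(e,f)]
def tf(P,x):
    P=np.array(P,float); C,S=np.cos(x[2]),np.sin(x[2])
    return np.c_[x[0]+C*P[:,0]-S*P[:,1], x[1]+S*P[:,0]+C*P[:,1], P[:,2]]
def draw(im,cc,P,x,col,k,o):
    uv=(proj(cc,tf(P,x))-o+.5)*k-.5
    for i in range(8):
        for j in range(i):
            if bin(i^j).count('1')==1: cv2.line(im,tuple(int(v) for v in uv[i].round()),tuple(int(v) for v in uv[j].round()),col,1)
N=[.5375,.0054,-1.5659]
E
python3 - <<'E'
from ov import *
s,R=st(); c=shot('side','side3.png')
yaw=np.arctan2(R[1,1],R[0,1])-np.pi/2
p=s['tool_pos']; x=[p[0],p[1]+.0008,yaw]; z0=p[2]-.0035
x0,y0,w,h=275,185,80,75;k=8;o=np.array([x0,y0])
im=cv2.resize(c['pixels'][y0:y0+h,x0:x0+w,::-1],None,fx=k,fy=k,interpolation=cv2.INTER_CUBIC); cv2.imwrite('pics/s3a.png',im)
draw(im,c,box(-.042,.042,-.03,.03,z0,z0+.016),x,(0,255,0),k,o)
draw(im,c,box(-.0525,.0525,-.0405,.0405,.008,.016),N,(0,0,255),k,o)
cv2.imwrite('pics/s3b.png',im)
E
```

```text
t 5.88 pos [0.5383 0.002  0.0287] yaw_y 0.15 z [ 0.0026 -0.0028 -1.    ] F [ 1.22 -0.76 -1.74] open 0.06 q [-0.09  0.14  1.84 -0.    1.16 -0.09]
```

View pics/s3a.png

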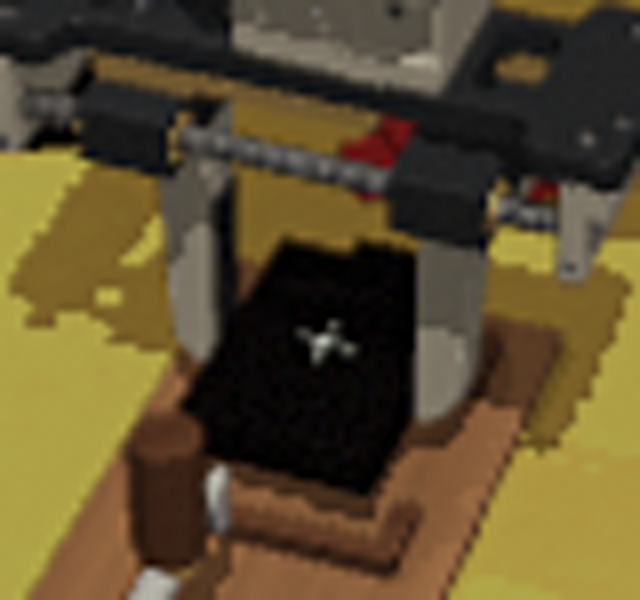

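View pics/s3b.png

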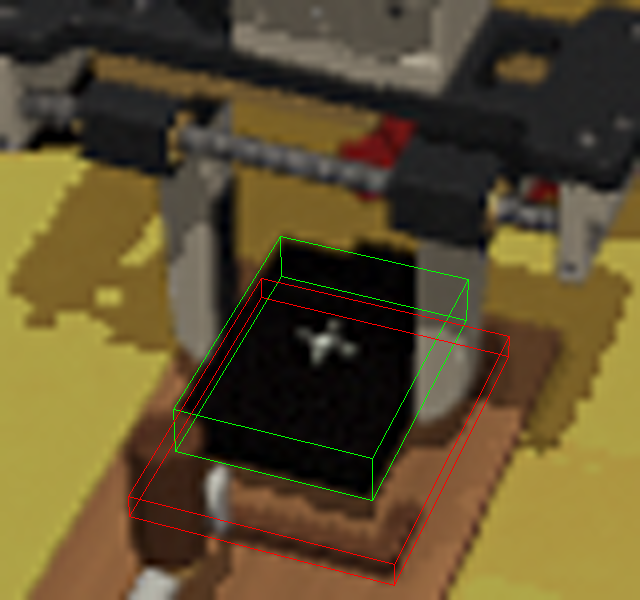

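Request:
jog_arm([
  [[-0.0013,0.0043,-0.005],[0,0,0.0004],1],
  [[-0.0013,0.0043,-0.01],[0,0,0.0004],1],
  [[-0.0013,0.0043,-0.01],[0,0,0.0004],1],
])

```text
t: 6.3
tool_pos: [0.5376, 0.0048, 0.0227]
orientation: [2.212, 2.225, -0.0]
force: [-0.4, 0.3, -1.1]
opening: 0.0598
```

```bash
python3 st.py
```

```text
t 6.3 pos [0.5376 0.0048 0.0227] yaw_y 0.33 z [ 0.0028 -0.0028 -1.    ] F [-0.36  0.27 -1.06] open 0.0598 q [-0.08  0.15  1.84 -0.    1.15 -0.09]
```

Request:
jog_arm([
  [[0,0,-0.006],[0,0,0],1],
  [[0,0,-0.012],[0,0,0],1],
  [[0,0,-0.016],[0,0,0],1],
  [[0,0,-0.019],[0,0,0],1],
  [[0,0,-0.019],[0,0,0],1],
  [[0,0,-0.019],[0,0,0],1],
])

```text
t: 7.05
tool_pos: [0.5376, 0.0048, 0.0115]
orientation: [2.212, 2.225, -0.0]
force: [-1.7, -0.2, 2.0]
opening: 0.0598
```

```bash
python3 - <<'E'
from ov import *
s,R=st(); c=shot('side','side4.png')
x0,y0,w,h=275,185,80,75;k=8
cv2.imwrite('pics/s4a.png',cv2.resize(c['pixels'][y0:y0+h,x0:x0+w,::-1],None,fx=k,fy=k,interpolation=cv2.INTER_CUBIC))
E
```

```text
t 7.05 pos [0.5376 0.0048 0.0115] yaw_y 0.32 z [ 0.0027 -0.0029 -1.    ] F [-1.72 -0.17  1.97] open 0.0598 q [-0.08  0.17  1.85 -0.    1.12 -0.09]
```

View pics/s4a.png

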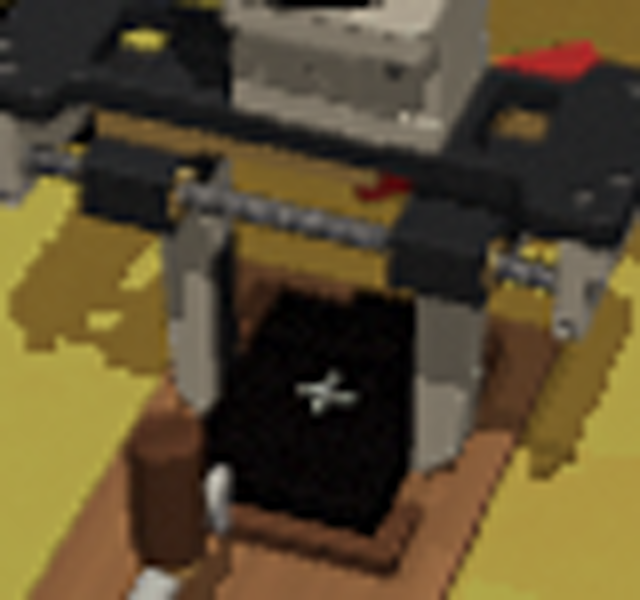

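The plaque sits inside the fences in the side view. TCP height is exactly 8 mm above its value at the grasp, with a light upward contact force. I'll release it.

Request:
jog_arm([
  [[0,0,0],[0,0,0],0.2],
  [[0,0,0],[0,0,0],-0.2],
  [[0,0,0],[0,0,0],-0.6],
  [[0,0,0],[0,0,0],-0.8],
  [[0,0,0.02],[0,0,0],-0.8],
  [[0,0,0.06],[0,0,0],-0.8],
  [[0,0,0.14],[0,0,0],-0.8],
  [[0,0,0.2],[0,0,0],-0.8],
  [[0,0,0.2],[0,0,0],-0.8],
])

```text
t: 8.22
tool_pos: [0.5406, 0.0046, 0.1365]
orientation: [2.208, 2.221, 0.008]
force: [0.8, 0.2, -0.1]
opening: 0.0834
```

```bash
python3 - <<'E'
from ov import *
s,R=st(); c=shot('side','side5.png')
x0,y0,w,h=275,185,80,75;k=8
cv2.imwrite('pics/s5a.png',cv2.resize(c['pixels'][y0:y0+h,x0:x0+w,::-1],None,fx=k,fy=k,interpolation=cv2.INTER_CUBIC))
E
```

```text
t 8.22 pos [0.5406 0.0046 0.1365] yaw_y 0.32 z [ 0.0108 -0.0035 -0.9999] F [ 0.85  0.16 -0.06] open 0.0834 q [-0.08  0.01  1.76 -0.    1.35 -0.09]
```

View pics/s5a.png

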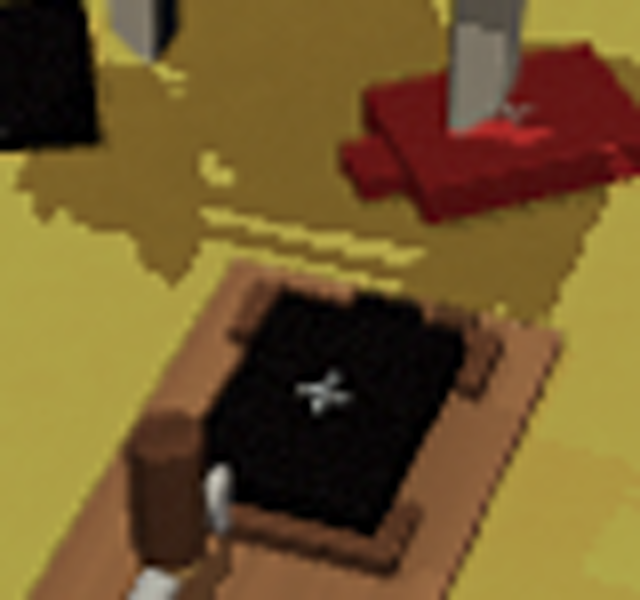

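Seated, with the tab in the gap: cross at crop (322, 392), tab between the far fences. Next I locate the knob.

```bash
python3 - <<'E'
from ov import *
from fit import c,s,up
print('knob from top',toplane(c,up([[45,232]],(225,180),8),.105))
print('tube top',toplane(c,up([[50,363],[190,360]],(150,90),3),.060))
print('rod end',toplane(c,up([[205,240]],(225,180),8),.060))
# current top
ct=shot('top','top5.png'); cs=shot('side',None)
print('proj knob side',proj(cs,[[.5369,.1204,.105],[.5369,.1204,.065]]))
cv2.imwrite('pics/t5.png',cv2.resize(ct['pixels'][150:290,150:330,::-1],None,fx=4,fy=4,interpolation=cv2.INTER_CUBIC))
for d in robot.trace('side','knob'): print(d['p'],d['uv'],d['pixels'].sum())
E
```

```text
cam [ 0.47149067 -0.0444723   1.06409838]
cam [0.27896949 0.68167182 0.65981394]
axes [[ 0.56171149 -0.06992164  0.        ]
 [ 0.56135726 -0.30352967  0.        ]
 [ 0.3335791  -0.0691345   0.        ]]
knob from top [[0.53526852 0.11898213 0.105     ]]
tube top [[0.53399406 0.26377056 0.06      ]
 [0.53594021 0.16366707 0.06      ]]
rod end [[0.53599188 0.08339522 0.06      ]]
proj knob side [[295.02698516 238.85371448]
 [295.65317865 253.25521185]]
0.58 [293.0, 248.3] 268
```

View pics/t5.png

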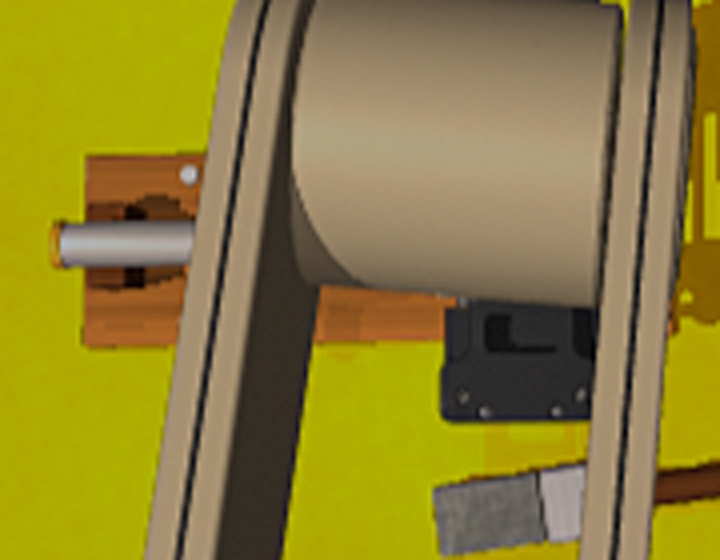

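Request:
jog_arm([
  [[-0.008,0.08,0.01],[0,0,0.0013],-0.8],
  [[-0.008,0.15,0.01],[0,0,0.0013],-0.6],
  [[-0.008,0.193,0],[0,0,0.0013],-0.4],
  [[-0.008,0.193,0],[0,0,0.0013],-0.2],
  [[-0.008,0.193,0],[0,0,0.0013],-0.1],
  [[-0.008,0.193,0],[0,0,0.0013],-0.1],
])

```text
t: 9.18
tool_pos: [0.5318, 0.1197, 0.13]
orientation: [2.206, 2.234, -0.003]
force: [-0.1, 0.5, -0.4]
opening: 0.051
```

```bash
cat > look.py <<'E'
from ov import *
import sys
s,R=st(); c=shot('side',None)
x0,y0,w,h=[int(v) for v in sys.argv[2:6]];k=int(min(800//w,600//h))
cv2.imwrite(f'pics/{sys.argv[1]}.png',cv2.resize(c['pixels'][y0:y0+h,x0:x0+w,::-1],None,fx=k,fy=k,interpolation=cv2.INTER_CUBIC))
E
python3 look.py s6 240 160 120 140
```

```text
t 9.18 pos [0.5318 0.1197 0.13  ] yaw_y 0.73 z [ 2.e-04 -3.e-03 -1.e+00] F [-0.11  0.49 -0.39] open 0.051 q [ 0.13  0.04  1.75 -0.    1.35  0.12]
```

View pics/s6.png

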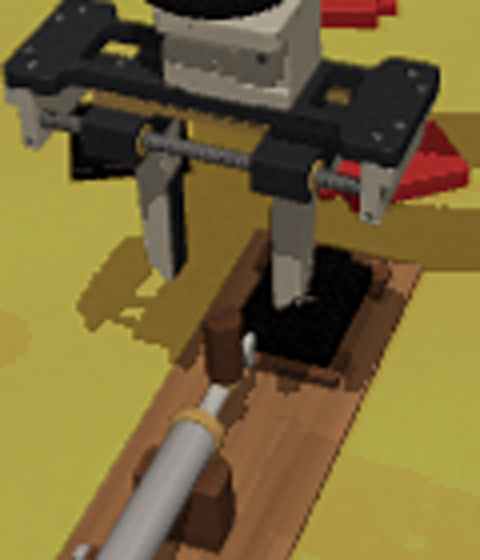

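Request:
jog_arm([
  [[0.007,0.0013,-0.02],[0,0,0],-0.1],
  [[0.007,0.0013,-0.05],[0,0,0],-0.1],
  [[0.007,0.0013,-0.08],[0,0,0],-0.1],
  [[0.007,0.0013,-0.096],[0,0,0],-0.1],
  [[0.007,0.0013,-0.096],[0,0,0],-0.1],
  [[0.007,0.0013,-0.096],[0,0,0],-0.1],
])

```text
t: 9.98
tool_pos: [0.5365, 0.1206, 0.0731]
orientation: [2.205, 2.233, -0.002]
force: [-0.3, 0.0, -0.5]
opening: 0.0512
```

```bash
python3 look.py s7 240 160 120 140
```

```text
t 9.97 pos [0.5365 0.1206 0.0731] yaw_y 0.73 z [ 0.0013 -0.0028 -1.    ] F [-0.27  0.   -0.52] open 0.0512 q [ 0.13  0.11  1.78 -0.    1.25  0.12]
```

View pics/s7.png

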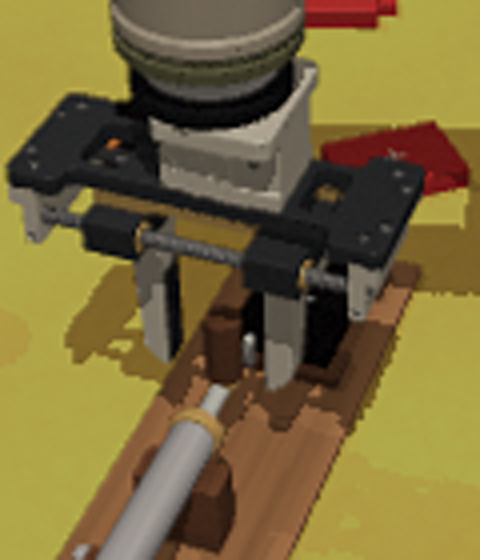

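The knob (crop 222, 345) stands midway between the fingers. I'll grip it.

Request:
jog_arm([
  [[0,0,-0.001],[0,0,0],1],
  [[0,0,-0.001],[0,0,0],1],
  [[0,0,-0.001],[0,0,0],1],
  [[0,0,-0.001],[0,0,0],1],
  [[0,0,-0.001],[0,0,0],1],
  [[0,0,-0.001],[0,0,0],1],
  [[0,0,-0.001],[0,0,0],1],
], newtons=45)

```text
t: 10.9
tool_pos: [0.5367, 0.1206, 0.0729]
orientation: [2.205, 2.233, -0.001]
force: [-1.4, -0.7, 2.5]
opening: 0.0195
```

```bash
python3 look.py s8 240 160 120 140
```

```text
t 10.9 pos [0.5367 0.1206 0.0729] yaw_y 0.72 z [ 0.0018 -0.0027 -1.    ] F [-1.39 -0.67  2.55] open 0.0195 q [ 0.13  0.11  1.78 -0.    1.25  0.12]
```

View pics/s8.png

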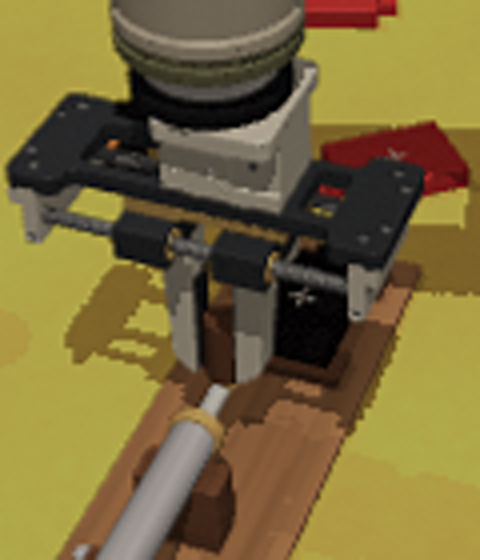

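Request:
jog_arm([
  [[0,-0.015,-0.001],[0,0,0],1],
  [[0,-0.03,-0.001],[0,0,0],1],
  [[0.0005,-0.045,-0.001],[0,0,0],1],
  [[0.001,-0.06,-0.001],[0,0,0],1],
  [[0.001,-0.075,-0.001],[0,0,0],1],
  [[0.0013,-0.09,-0.001],[0,0,0],1],
  [[0.0013,-0.09,-0.001],[0,0,0],1],
  [[0.0013,-0.09,-0.001],[0,0,0],1],
])

```text
t: 11.95
tool_pos: [0.5375, 0.0679, 0.0728]
orientation: [2.206, 2.234, 0.002]
force: [-4.4, 7.9, 6.2]
opening: 0.0193
```

```bash
python3 look.py s9 240 160 120 140
```

```text
t 11.95 pos [0.5375 0.0679 0.0728] yaw_y 0.73 z [ 2.1e-03 -3.0e-04 -1.0e+00] F [-4.36  7.9   6.22] open 0.0193 q [ 0.03  0.09  1.8  -0.    1.24  0.02]
```

View pics/s9.png

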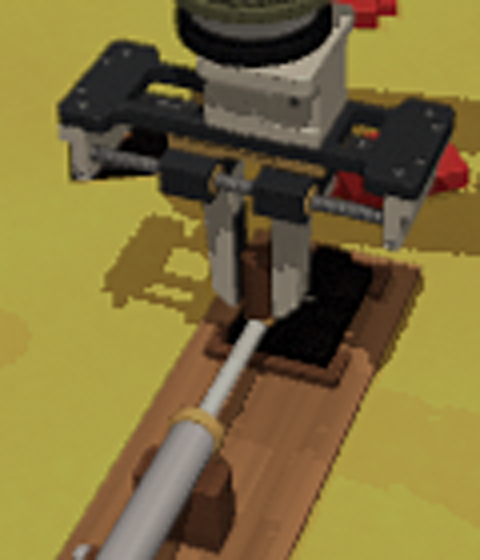

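Request:
jog_arm([
  [[-0.001,-0.012,0],[0,0,0],1],
  [[-0.001,-0.024,0],[0,0,0],1],
  [[-0.001,-0.036,0],[0,0,0],1],
  [[-0.001,-0.047,0],[0,0,0],1],
  [[-0.001,-0.047,0],[0,0,0],1],
  [[-0.001,-0.047,0],[0,0,0],1],
  [[-0.001,-0.047,0],[0,0,0],1],
])

```text
t: 12.88
tool_pos: [0.5379, 0.0414, 0.0729]
orientation: [2.206, 2.235, 0.008]
force: [5.4, 9.8, -2.3]
opening: 0.0195
```

```bash
python3 look.py s10 270 190 80 90
```

```text
t 12.88 pos [0.5379 0.0414 0.0729] yaw_y 0.76 z [ 0.0044  0.0025 -1.    ] F [ 5.42  9.81 -2.31] open 0.0195 q [-0.02  0.08  1.81  0.    1.24 -0.03]
```

View pics/s10.png

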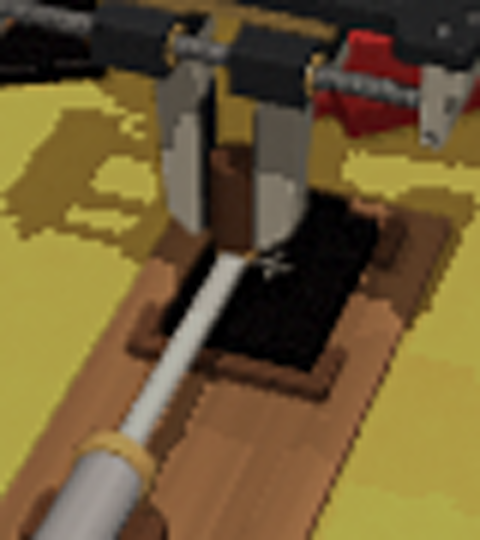

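```bash
python3 - <<'E'
from ov import *
c=shot('top','top11.png')
x0,y0,w,h=210,180,110,70
cv2.imwrite('pics/t11.png',cv2.resize(c['pixels'][y0:y0+h,x0:x0+w,::-1],None,fx=7,fy=7,interpolation=cv2.INTER_CUBIC))
s=shot('side','side11.png')
cv2.imwrite('pics/s11.png',cv2.resize(s['pixels'][215:275,275:325,::-1],None,fx=10,fy=10,interpolation=cv2.INTER_CUBIC))
E
```

```text
(no output)
```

View pics/t11.png

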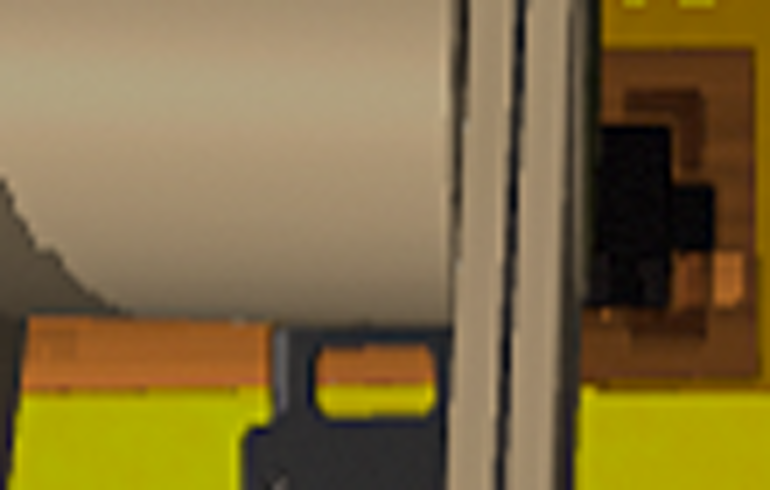

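View pics/s11.png

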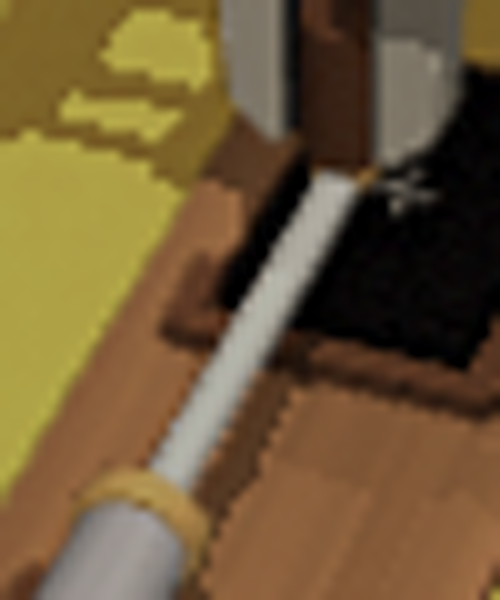

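```bash
python3 - <<'E'
from ov import *
s=np.load('side0.npy',allow_pickle=True).item()
im1=cv2.imread('pics/side11.png')
# junction of knob bottom & rod, and knob top centre
u=np.array([.012,-1.,0])/1.0
for d in (0,.07,.075,.08,.085):
    print(d, proj(s,[[.536+.012*d,.1204-d,.105],[.536+.012*d,.1304-d,.065]]).round(1).tolist())
a=s['pixels'][:,:,::-1]
cv2.imwrite('pics/s0k.png',np.hstack([cv2.resize(a[225:275,270:310],None,fx=10,fy=10,interpolation=cv2.INTER_CUBIC),cv2.resize(im1[195:245,290:330],None,fx=10,fy=10,interpolation=cv2.INTER_CUBIC)]))
E
```

```text
0 [[295.4, 239.0], [294.2, 256.6]]
0.07 [[307.8, 218.3], [306.4, 235.2]]
0.075 [[308.6, 216.9], [307.2, 233.8]]
0.08 [[309.4, 215.6], [308.0, 232.4]]
0.085 [[310.2, 214.2], [308.8, 231.0]]
```

View pics/s0k.png

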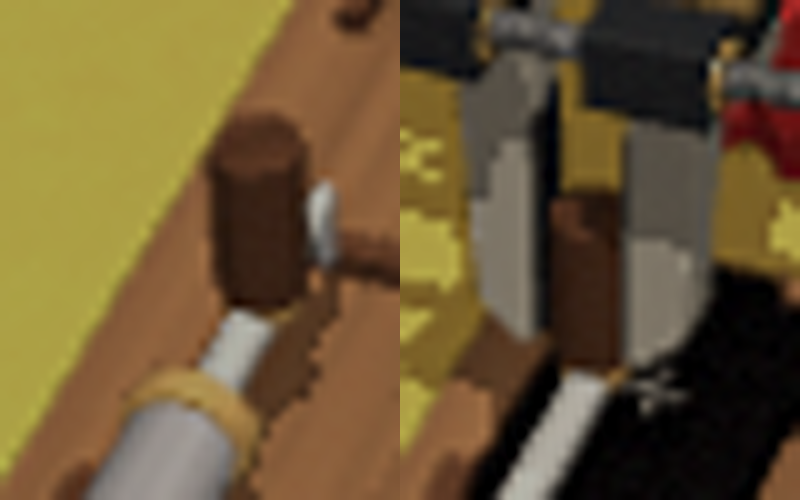

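Request:
jog_arm([
  [[-0.0008,-0.004,0],[0,0,0],1],
  [[-0.0008,-0.004,0],[0,0,0],1],
  [[-0.0008,-0.004,0],[0,0,0],1],
  [[-0.0008,-0.004,0],[0,0,0],1],
  [[-0.0008,-0.004,0],[0,0,0],1],
  [[-0.0008,-0.004,0],[0,0,0],1],
])

```text
t: 13.78
tool_pos: [0.538, 0.0408, 0.0729]
orientation: [2.206, 2.237, 0.012]
force: [3.1, 9.6, -0.8]
opening: 0.0189
```

```bash
python3 look.py s12 270 190 80 90
```

```text
t 13.78 pos [0.538  0.0408 0.0729] yaw_y 0.8 z [ 0.0058  0.0054 -1.    ] F [ 3.13  9.58 -0.78] open 0.0189 q [-0.02  0.08  1.81  0.01  1.24 -0.04]
```

View pics/s12.png

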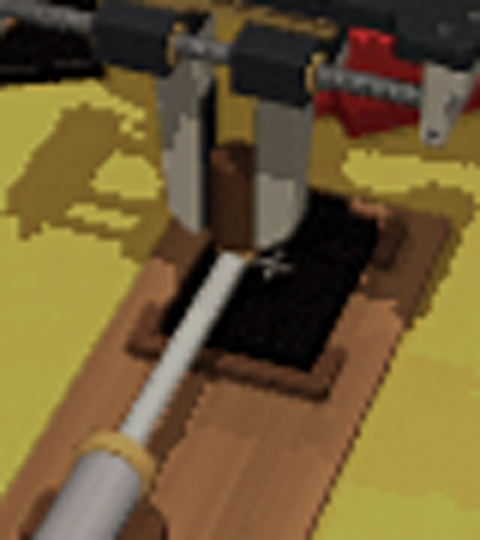

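Request:
jog_arm([
  [[-0.0008,-0.003,0],[-0.0008,0.0008,0],1],
  [[-0.0008,-0.003,0],[-0.0008,0.0008,0],1],
  [[-0.0008,-0.003,0],[-0.0008,0.0008,0],1],
  [[-0.0008,-0.003,0],[-0.0008,0.0008,0],1],
  [[-0.0008,-0.003,0],[-0.0008,0.0008,0],1],
  [[-0.0008,-0.003,0],[-0.0008,0.0008,0],1],
  [[-0.0008,-0.003,0],[-0.0008,0.0008,0],1],
  [[-0.0008,-0.003,0],[-0.0008,0.0008,0],1],
], newtons=60)

```text
t: 14.82
tool_pos: [0.5379, 0.0408, 0.0729]
orientation: [-2.205, -2.237, -0.006]
force: [2.5, 9.2, -0.8]
opening: 0.0186
```

```bash
python3 - <<'E'
from ov import *
im=[cv2.imread('pics/side11.png')]
for i in range(3):
    st(); s=shot('side',f'side13_{i}.png'); im.append(np.ascontiguousarray(s['pixels'][:,:,::-1]))
cv2.imwrite('pics/s13.png',np.hstack([cv2.resize(a[195:245,290:330],None,fx=10,fy=10,interpolation=cv2.INTER_CUBIC) for a in (im[0],im[-1])]))
# sub-pixel knob displacement: template match of the knob strip between frames
g=[cv2.cvtColor(a,cv2.COLOR_BGR2GRAY).astype(np.float32) for a in im]
for b in g[1:]: print(cv2.phaseCorrelate(g[0][212:234,304:314].copy(),b[212:234,304:314].copy()))
E
```

```text
t 14.82 pos [0.5379 0.0408 0.0729] yaw_y 0.83 z [ 0.0018  0.0033 -1.    ] F [ 2.46  9.24 -0.79] open 0.0186 q [-0.02  0.09  1.81  0.    1.24 -0.04]
t 14.88 pos [0.5379 0.0408 0.0729] yaw_y 0.83 z [ 0.0019  0.0033 -1.    ] F [ 1.94  9.22 -1.34] open 0.019 q [-0.02  0.09  1.81  0.    1.24 -0.04]
t 14.93 pos [0.538  0.0408 0.0729] yaw_y 0.83 z [ 0.0019  0.0033 -1.    ] F [ 1.81  9.68 -0.18] open 0.0194 q [-0.02  0.09  1.81  0.    1.24 -0.04]
((0.00027886847799507564, 0.34631177160697924), 1.0507913219432037)
((0.021443582310965326, 0.3259181917272045), 1.041035059094429)
((0.05685708786255006, 0.322248860575268), 1.0365570177634558)
```

View pics/s13.png

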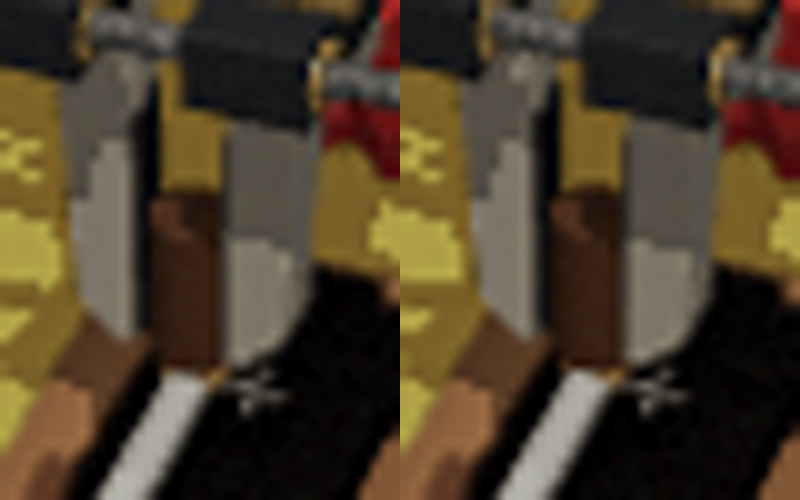

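Request:
jog_arm([
  [[-0.0005,-0.003,0],[0,0,0],1],
  [[-0.0005,-0.003,0],[0,0,0],1],
  [[-0.0005,-0.003,0],[0,0,0],1],
  [[-0.0005,-0.003,0],[0,0,0],1],
  [[-0.0005,-0.003,0],[0,0,0],1],
  [[-0.0005,-0.003,0],[0,0,0],1],
  [[-0.0005,-0.003,0],[0,0,0],1],
  [[-0.0005,-0.003,0],[0,0,0],1],
  [[-0.0005,-0.003,0],[0,0,0],1],
  [[-0.0005,-0.003,0],[0,0,0],1],
])

```text
t: 16.23
tool_pos: [0.5379, 0.0408, 0.0729]
orientation: [-2.203, -2.236, -0.01]
force: [1.7, 10.3, 1.0]
opening: 0.0193
```

```bash
python3 - <<'E'
from ov import *
fs=[]
for i in range(6):
    s=robot.read_state(); fs.append(s['force']); sh=shot('side',f'side14_{i}.png')
st(); print(np.mean(fs,0).round(2))
def edge(col,r0,r1):  # subpixel location of halfway crossing
    v=col[r0:r1]; m=(v.max()+v.min())/2; d=np.where(np.diff(np.sign(v-m)))[0]
    return [round(r0+i+(m-v[i])/(v[i+1]-v[i]),2) for i in d]
for f in ('side11','side13_0','side13_2','side14_0','side14_5'):
    g=cv2.imread(f'pics/{f}.png').astype(float)[:,:,1]
    print(f,'top',[edge(g[:,c],209,221) for c in(308,309,310)],'bot',[edge(g[:,c],226,238) for c in(308,309)])
E
```

```text
t 16.52 pos [0.5379 0.0408 0.0729] yaw_y 0.86 z [ 0.0027  0.0063 -1.    ] F [ 1.24 10.22  0.31] open 0.0191 q [-0.02  0.08  1.81  0.01  1.24 -0.04]
[1.46 9.63 0.71]
side11 top [[np.float64(213.16)], [np.float64(213.24)], [np.float64(213.21)]] bot [[np.float64(231.98)], [np.float64(232.2), np.float64(235.55)]]
side13_0 top [[np.float64(212.91)], [np.float64(212.92)], [np.float64(212.89)]] bot [[np.float64(231.63)], [np.float64(231.9), np.float64(235.62)]]
side13_2 top [[np.float64(212.93)], [np.float64(212.91)], [np.float64(212.88)]] bot [[np.float64(231.64)], [np.float64(231.91), np.float64(235.58)]]
side14_0 top [[np.float64(212.88)], [np.float64(212.9)], [np.float64(212.88)]] bot [[np.float64(231.64)], [np.float64(231.9), np.float64(235.61)]]
side14_5 top [[np.float64(212.94)], [np.float64(212.95)], [np.float64(212.89)]] bot [[np.float64(231.64)], [np.float64(231.9), np.float64(235.62)]]
```

The knob now holds still: its image edges are stable to 0.05 px over 1.5 s, and the pull by TCP travel is 79.8 mm. I'm handing in.

```bash
python3 - <<'E'
from plant import robot
print(robot.close_job())
E
```

```text
the job is handed in; nothing more can be done
None
```

The black plaque is seated in the nest and released, and I handed in while still gripping the knob with the rod pulled to about 80 mm. The hand-in gave no verdict.

**Plaque:** I set it down chalk cross up, with the tab in the gap, and let go. The side and top pictures show it flat inside the fences. At release the tool was exactly 8 mm higher than at the grasp, which is the thickness of the base board.

**Rod:** The tool travelled 79.8 mm with the knob gripped at 60 N. The knob's shift in the side picture agrees, at roughly 78–81 mm. The pull force was about 9.6–10.2 N, close to the expected 10 N. The last pictures show the knob not moving.

**Not confirmed:**
- **Dark ring:** I never saw it, because the tube's collar hides it from the side camera and the arm blocks the top one. The ring position therefore rests on the three checks above.
- **Rod angle:** My first fit of the nest put the rod direction about 0.5° off from the tube and board edges. I used the tube and board direction. That left a small sideways force on the knob, about 1.5 N at the end.

I saw no sign that the jar, brush or tile was touched, though I did not measure their positions again.

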